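# Put the bit case away in the latched bench drawer

## Robot

A 6-joint arm with a two-finger parallel gripper is mounted at the origin on a cart in front of the work surface, level with it; the furniture and walls round the work are solid. World frame = base frame: x ahead of the robot, y to its left, z up, the work surface at z = 0. Lengths are in mm, angles in rad, forces in N, time in s.
With the tool pointing down it reaches from about 300 to 775 mm from the base axis. Payload 14.6 kg.
Tool frame: the origin (TCP) lies midway between the tips of the shut fingers; the grasp point (between the pads) lies 19 mm behind it (pinch_z is the distance from the TCP to the grasp point, in mm); z points along the fingers, y is the direction in which the jaws open and shut (so a half turn about z gives the same grasp; the last joint's range is limited). The gripper opens to 94 mm and grips with 3 to 60 N. Pads are 16 mm wide; open, the fingers measure 119 mm over their backs; the gripper's body (75 mm by 177 mm) begins 78 mm behind the grasp point.
Start: joints at [-1.268, 0.3, 1.521, -0, 1.321, -0.067], TCP at [198.778, -512.812, 205.446] pointing down, gripper open.
Joint ranges: [-3.03, 3.03], [-0.79, 2.21], [0.23, 2.52], [-1.04, 4.18], [0, 3.07], [-2.55, 2.55]. Speed limits (rad/s): [2.22, 2.22, 2.57, 3.14, 3.14, 3.14].

## Interface

Orientations are given as [roll, pitch, yaw] about the fixed x, y, z axes, in that order (R = Rz(yaw) Ry(pitch) Rx(roll)).
In Python, from cell import read_state, camera, sign_off, pinch_z gives the robot as it stands. The module is installed in compiled form; this text tells all that it offers.
- The arm moves only by the tool servo_tool, never from a script. Its argument "series" is a list of rows, each a list of 6 numbers: the shift along the tool's x, y, z in cm, then the turn, a rotation vector about the tool's x, y, z in rad. In form: [[tx, ty, tz, rx, ry, rz], ...]. A call has exactly 10 rows; each row is the pose to reach, as a shift and turn from the pose commanded when the call began, along the tool's axes at that moment; what a row does not reach only later rows make up. A row lasts 1/12 s, in which the tool goes at most 41.7 mm and 7.16 degrees, less where a joint would pass 70% of its speed; a pose out of reach is approached as far as the arm can. A call with a gripper value outside its range is refused whole. "gripper" is the finger opening in cm, from 0 to 9.4, set as the call begins (left out, the last holds). The fingers move at their own pace and stop on an object; "grip_force" is the grip in N (left out, the last holds). Time passes only in rows, so rows that repeat a pose let the fingers close, or fill a call up. It gives the time, the measured TCP pose, the force and the opening at its end, in the units of the state.
- read_state(): the state, without advancing time (a new reading comes with each control period).
- camera(name): name is "scene" or "top" or "wrist"; returns a dict with "pixels" (480x640x3 uint8, red, green, blue), "fx", "fy", "cx", "cy" (pixels), "k1" (the pictures are not rectified: a ray, as slopes to the right and down, at radius r is drawn at 1 + k1 r^2 times it, then the intrinsics apply), "pose" (4x4, takes a point from camera to world coordinates); the wrist camera has in their place "mount" (4x4, takes a point from camera to tool coordinates, whose origin is the TCP and whose axes are the flange's). Camera axes: x right, y down, z forward; pixel columns grow to the right and rows downward; lengths in mm; the calibration is good to about 2 mm. A picture is of the moment at which its call begins: read the wrist's pose just before it. There is no depth.
- sign_off(): hands the job in, once; it reports no verdict.
The state is a dict: "clock": time; "joints": joint angles; "qd": joint speeds; "effort": joint torques, N m; "eef_pos": TCP position; "eef_rot": TCP orientation; "wrist_force": force on the tool from outside, world axes, zero at the start; "moment": the same for the moment, N m; "finger_gap": finger opening in mm.
Only numpy, scipy, OpenCV 4.12 (cv2) and the standard library are available. Lean on these libraries where they do the work, as an engineer would, in place of code of your own. Each camera call takes 0.05 s, during which the arm holds its last target.

## Task

Put the small dark grey bit case that lies on the bench away in the grey steel drawer unit beside it: press the round release button on top so the tray springs out, lay the case flat in the tray without dropping it, and push the tray back in until it clicks and stays shut. Leave the other things on the bench where they are.

Things in the scene. Friction and masses are not known exactly. Their poses are not given: they have to be found in the camera images.
- bit_case_center (a point): The bit case: a closed dark grey plastic box lying flat on the worktop, solid, 52 mm along its x, 74 mm along its y, 38 mm high, about 0.2 kg (a clasp stands 3 mm proud of one long side). This point is its centre, 19 mm above its underside; z is up. It lies left or right of the drawer unit.
- drawer_unit: Grey sheet-steel drawer unit fixed on the worktop, 165 mm deep (x), 214 mm wide (y), 76 mm high. Its front faces roughly the robot. Origin: centre of its underside. x points from its front to its back (the way the tray is pushed home), y to its left (seen from the robot), z up; the points of tray and release share these axes. The front of its box is at x = -0.0825.
- release_top (a point): Centre of the top face of the release: a round black push button, 28 mm across, in a steel ring on top of the unit near its front right corner. Its top stands 90 mm above the worktop (14 mm above the unit's top) and goes down as it is pressed. Nothing stands round it.
- release (a joint): Travel of the release button in m: 0 up, 0.010 fully down. Sprung upwards: about 2 N starts it, 4 to 5 N holds it fully down; the latch lets go of the tray at about 0.006. It also dips by itself as the tray passes over the latch and snaps up when the latch has caught.
- tray (a joint): Travel of the tray in m: 0 shut and latched, 0.115 fully out. A spring pushes it out towards -x, with about 7 N shut and 1 N out; released, it comes out by itself in under 1 s and stays out. To latch it must be pushed 1 to 3 mm past 0 (-0.003 is the hard stop), which takes 15 N or less; pushed less far, it springs out again.
- tray_in (a point): Centre of the tray's inner floor, 16 mm above the worktop; moves with the tray. The inside is 122 mm along x, 152 mm along y, its walls 36 mm high above the floor (the front panel 58 mm). With the tray fully out, all of the inside but some 7 mm at the back is clear of the unit's top.
- tray_front (a point): Centre of the outer face of the tray's flat front panel, 41 mm above the worktop; moves with the tray. The panel is 166 mm wide, 7 mm thick, its edges 8 and 74 mm above the worktop; shut, its face stands 10 mm in front of the unit's box. A label holder, 2 mm proud, sits in its lower half; push on the upper half (fingertips some 10 mm above this point) to shut the tray.
- tape_measure: Bystander: tape measure standing on its edge, 37 x 81 x 62 mm, on the other side of the unit from the bit case; origin at the centre of its underside.
- pliers_red: Bystander: red-handled pliers lying flat, 54 x 174 x 13 mm, left of the unit; origin at the centre of the underside.
- screwdriver: Bystander: red-handled screwdriver lying flat, 190 mm long, right of the unit; origin at the centre of the underside.
Mind the look-alikes: they are no part of the job. Several things look just like the part that bears bit_case_center: the one meant starts farthest from the robot's base.

How it is judged:
By the outcome, as a careful person would: the job done as asked, in the order asked, and still so for the second after the job is handed in, with the robot touching nothing.
It also fails if it takes over 72 s, if anything falls off the work surface, if the arm or the gripper's body presses on something with over 40 N, if the wrist force passes 120 N, or if a joint passes its speed limit or range.

## Working session

There is one attempt and no reset: what is moved stays moved. The work goes in short steps, Python scripts to look and compute and a tool call to move; the robot and the scene stay as the last step left them, time stands still between calls to the robot, and variables do not carry over. Pictures are saved under pics/ and viewed, and the job is handed in when it is done.

Besides the shell and the picture viewer there is one more tool, called after "Emit:" as name(argument=value, ...) on one line, values as JSON. servo_tool: Moves the arm, as the interface text tells. Its arguments: {"type":"object","properties":{"series":{"type":"array"},"gripper":{"type":"number"},"grip_force":{"type":"number"}},"required":["series"]}

```bash
mkdir -p pics
python3 - <<'E'
from cell import read_state,camera,pinch_z
import cv2,json
s=read_state();print({k:s[k] for k in('clock','eef_pos','eef_rot','finger_gap')},pinch_z)
import pickle
d={}
for n in('scene','top','wrist'):
    c=camera(n);d[n]=c;cv2.imwrite(f'pics/a_{n}.png',c['pixels'][:,:,::-1])
    print(n,c['fx'],c['fy'],c['cx'],c['cy'],c['k1'],c.get('pose',c.get('mount')))
pickle.dump(d,open('a.pkl','wb'))
E
```

```text
{'clock': 0.0, 'eef_pos': array([ 198.71154831, -512.55772076,  204.86418086]), 'eef_rot': array([-3.14041003e+00, -1.00670177e-04,  3.69813127e-01]), 'finger_gap': 93.86039305132246} 18.8
scene 577.3184403756234 577.3184403756234 315.639046893732 230.5548087182263 -0.03311677556472139 [[ 6.36574169e-01 -6.25432852e-01  4.51228407e-01 -2.33722891e+02]
 [-7.71191940e-01 -5.11654876e-01  3.78777349e-01 -6.30624641e+02]
 [-6.02658328e-03 -5.89103587e-01 -8.08035051e-01  1.38650349e+03]
 [ 0.00000000e+00  0.00000000e+00  0.00000000e+00  1.00000000e+00]]
top 571.5440615714448 571.5440615714448 323.46658716651825 244.3838821922829 -0.09557802008848515 [[ 9.55042268e-03 -9.89374880e-01  1.45072863e-01  2.94122375e+02]
 [-9.99922643e-01 -1.06051977e-02 -6.49902624e-03 -2.39668896e-01]
 [ 7.96849971e-03 -1.44999573e-01 -9.89399630e-01  1.51112069e+03]
 [ 0.00000000e+00  0.00000000e+00  0.00000000e+00  1.00000000e+00]]
wrist 332.93155623229774 332.93155623229774 324.65498808139 239.03583094299287 -0.033401871620867996 [[ 5.86643702e-04 -9.60826792e-01 -2.77148935e-01  8.05821100e+01]
 [ 9.99999393e-01  3.05075809e-04  1.05906355e-03 -7.34570418e-01]
 [-9.33025197e-04 -2.77149388e-01  9.60826387e-01 -1.78856305e+02]
 [ 0.00000000e+00  0.00000000e+00  0.00000000e+00  1.00000000e+00]]
```

View pics/a_top.png

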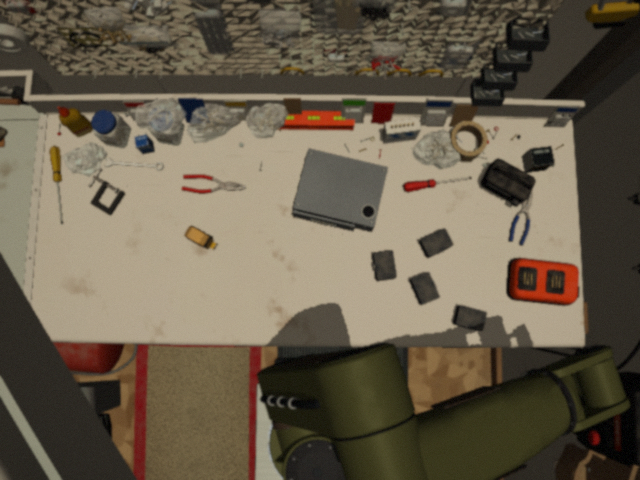

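View pics/a_scene.png

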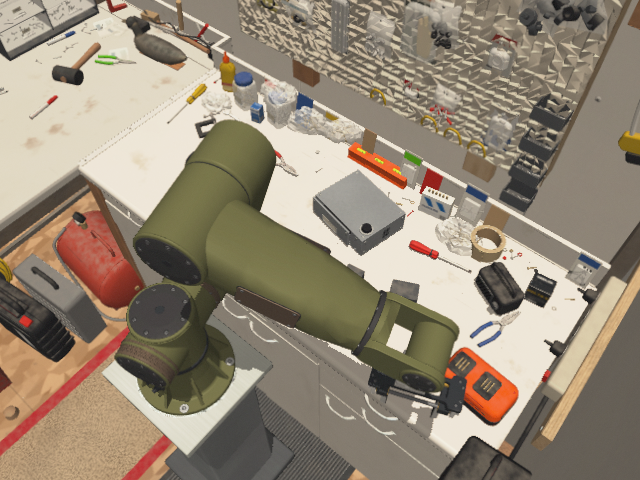

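```bash
cat > h.py <<'E'
import numpy as np,cv2,pickle
from scipy.spatial.transform import Rotation as Ro
def tool(s):
    T=np.eye(4);T[:3,:3]=Ro.from_euler('xyz',s['eef_rot']).as_matrix();T[:3,3]=s['eef_pos'];return T
def pose(c,s=None): return np.array(c['pose']) if 'pose' in c else tool(s)@np.array(c['mount'])
def ray(c,u,v):
    a=np.array([(u-c['cx'])/c['fx'],(v-c['cy'])/c['fy']]);b=a.copy()
    for _ in range(30): b=a/(1+c['k1']*(b@b))
    return np.array([*b,1])
def at(c,u,v,z,s=None):
    P=pose(c,s);d=P[:3,:3]@ray(c,u,v);o=P[:3,3];return o+d*(z-o[2])/d[2]
def proj(c,p,s=None):
    P=pose(c,s);q=P[:3,:3].T@(np.array(p)-P[:3,3]);q=q[:2]/q[2];q=q*(1+c['k1']*(q@q))
    return np.array([c['cx']+c['fx']*q[0],c['cy']+c['fy']*q[1]])
E
python3 - <<'E'
from h import *
d=pickle.load(open('a.pkl','rb'));c=d['top']
for p in [(384,265),(436,242),(424,288),(470,317),(507,182),(538,158)]:
    q=at(c,*p,38);print(p,q.round(0),np.hypot(*q[:2]).round(0))
print('release',at(c,368,212,90).round(1))
for p in [(309,151),(386,165),(374,225),(294,212)]: print(p,at(c,*p,76).round(1))
im=c['pixels'][:,:,::-1]
cv2.imwrite('pics/crop1.png',cv2.resize(im[140:340,280:500],None,fx=3.5,fy=3,interpolation=cv2.INTER_CUBIC))
E
```

```text
(384, 265) [ 458. -168.   38.] 487.0
(436, 242) [ 520. -305.   38.] 602.0
(424, 288) [ 399. -271.   38.] 482.0
(470, 317) [ 325. -390.   38.] 508.0
(507, 182) [ 685. -501.   38.] 848.0
(538, 158) [ 754. -591.   38.] 957.0
release [ 586.8 -121.8   90. ]
(309, 151) [750.1  30.4  76. ]
(386, 165) [ 715.  -170.3   76. ]
(374, 225) [ 556.  -138.3   76. ]
(294, 212) [587.5  66.6  76. ]
```

View pics/crop1.png

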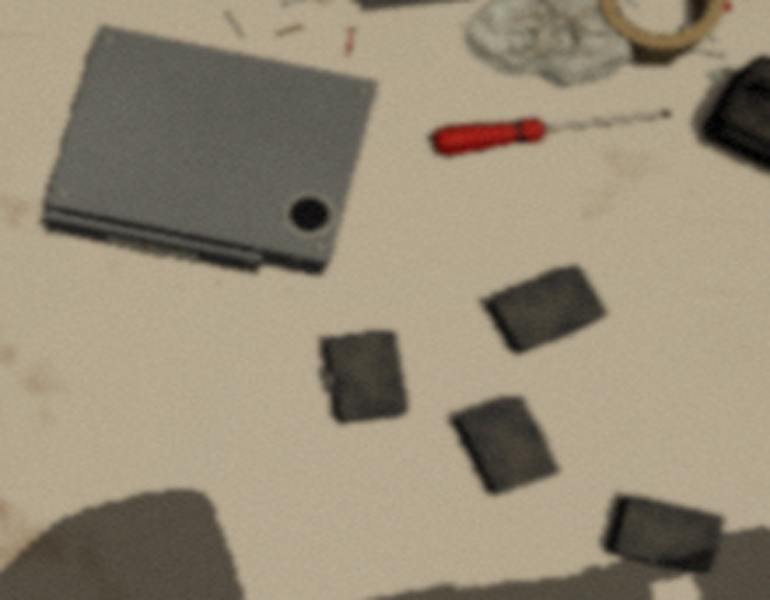

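View pics/a_wrist.png

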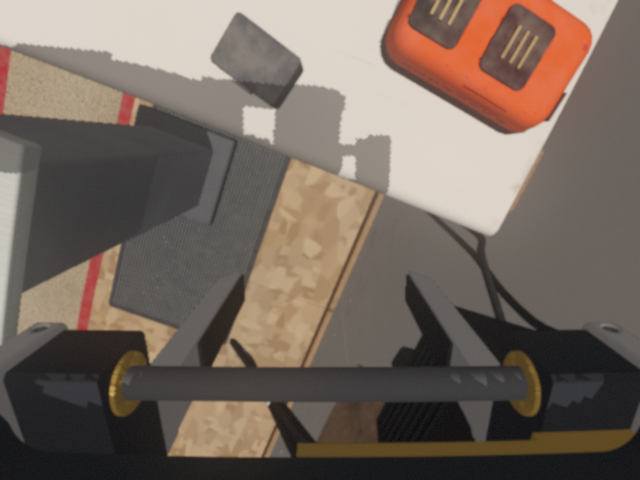

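Candidates for the case in the top image are (436,242), (384,265), (424,288) and (470,317), plus the larger dark boxes at (507,182) and (538,158). Those two are a different shape and out of reach. The other four look the same and lie 602, 487, 482 and 508 mm from the base, so the target is (436,242). The button is at (368,212). I'll move in for a close wrist view.

```bash
cat >> h.py <<'E'
def rel(target,yawdeg,s):
    """shift (cm) + rotvec from current pose to target (tool pointing straight down, yaw)"""
    T=tool(s);R2=Ro.from_euler('xyz',[np.pi,0,np.radians(yawdeg)]).as_matrix()
    t=T[:3,:3].T@(np.array(target)-T[:3,3])/10
    return t.round(2),Ro.from_matrix(T[:3,:3].T@R2).as_rotvec().round(3)
E
python3 - <<'E'
from h import *
from cell import read_state
print(rel((490,-230,260),100,read_state()))
E
```

```text
(array([ 37.37, -15.83,  -5.48]), array([-1.000e-03, -1.000e-03, -1.376e+00]))
```

Emit:
servo_tool(series=[[10,-4,-3,0,0,-0.3],[20,-8,-5,0,0,-0.7],[37.37,-15.83,-5.48,0,0,-1.376],[37.37,-15.83,-5.48,0,0,-1.376],[37.37,-15.83,-5.48,0,0,-1.376],[37.37,-15.83,-5.48,0,0,-1.376],[37.37,-15.83,-5.48,0,0,-1.376],[37.37,-15.83,-5.48,0,0,-1.376],[37.37,-15.83,-5.48,0,0,-1.376],[37.37,-15.83,-5.48,0,0,-1.376]], gripper=0)

```text
clock: 0.98
eef_pos: [491.5, -227.9, 260.5]
eef_rot: [3.141, -0.0, 1.627]
wrist_force: [0.6, -0.8, -0.2]
finger_gap: 30.6
```

Emit:
servo_tool(series=[[0,0,0,0,0,0],[0,0,0,0,0,0],[0,0,0,0,0,0],[0,0,0,0,0,0],[0,0,0,0,0,0],[0,0,0,0,0,0],[0,0,0,0,0,0],[0,0,0,0,0,0],[0,0,0,0,0,0],[0,0,0,0,0,0]])

```text
clock: 1.82
eef_pos: [489.9, -230.2, 260.3]
eef_rot: [3.142, -0.0, 1.62]
wrist_force: [-0.6, -0.8, -0.1]
finger_gap: 0.4
```

Run:
```python
from h import *
from cell import read_state,camera
s=read_state();c=camera('wrist');pickle.dump((s,c),open('b.pkl','wb'))
print(s['eef_pos'],np.degrees(s['eef_rot']),s['finger_gap'],s['clock'])
cv2.imwrite('pics/b.png',c['pixels'][:,:,::-1])
```

```text
[ 489.94413116 -230.22753956  260.25321714] [ 1.79998828e+02 -1.31204009e-03  9.27928710e+01] 0.3811915011770144 1.8167
```

View pics/b.png

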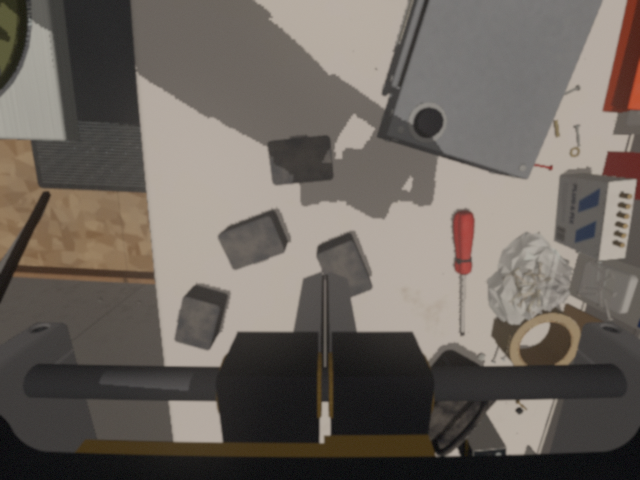

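Run:
```python
from h import *
s,c=pickle.load(open('b.pkl','rb'))
im=c['pixels'][:,:,::-1]
cr=cv2.resize(im[200:320,290:410],None,fx=5,fy=5,interpolation=cv2.INTER_CUBIC);cr=cv2.convertScaleAbs(cr,alpha=1.6)
cv2.imwrite('pics/b1.png',cr)
print('btn',at(c,428,122,90,s).round(1))
for p in [(379,134),(528,178),(412,2)]: print(p,at(c,*p,76,s).round(1))
```

```text
btn [ 587.5 -123.3   90. ]
(379, 134) [ 541.7 -136.9   76. ]
(528, 178) [ 709.1 -173.5   76. ]
(412, 2) [562.6 -13.7  76. ]
```

View pics/b1.png

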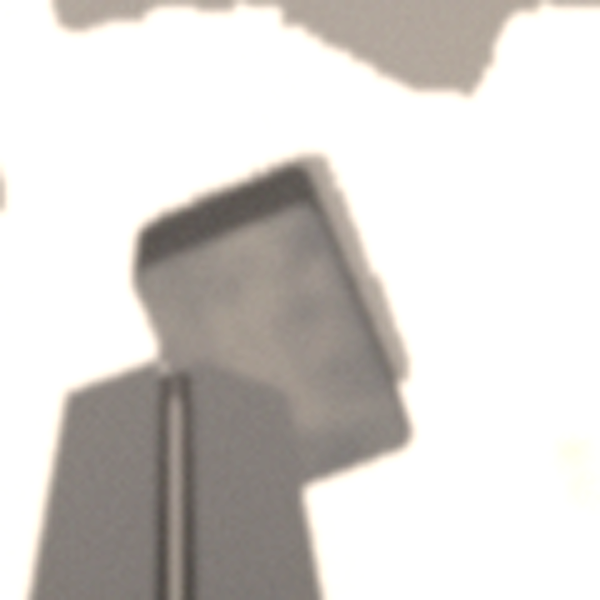

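Run:
```python
from h import *
from cell import read_state
s,c=pickle.load(open('b.pkl','rb'))
a,b,d=[at(c,290+u/5,200+v/5,38,s) for u,v in [(140,265),(312,203),(408,437)]]
print(a,b,d,np.linalg.norm(a-b),np.linalg.norm(b-d),(a+d)/2,np.degrees(np.arctan2(*(b-a)[1::-1])),np.degrees(np.arctan2(*(b-d)[1::-1])))
print(rel((587,-122.5,110),92.8,read_state()))
```

```text
[ 483.67700434 -283.55808474   38.        ] [ 526.10883996 -265.02974576   38.        ] [ 555.91132063 -327.56385747   38.        ] 46.300756143763714 69.27267124042477 [ 519.79416249 -305.5609711    38.        ] 23.589029755778025 115.48151541633344
(array([10.28, 10.21, 15.03]), array([ 0., -0.,  0.]))
```

Emit:
servo_tool(series=[[3,3,4,0,0,0],[6,6,8,0,0,0],[10.28,10.21,12,0,0,0],[10.28,10.21,15,0,0,0],[10.28,10.21,15,0,0,0],[10.28,10.21,15,0,0,0],[10.28,10.21,15,0,0,0],[10.28,10.21,15,0,0,0],[10.28,10.21,15,0,0,0],[10.28,10.21,15,0,0,0]])

```text
clock: 2.7
eef_pos: [587.2, -123.5, 112.1]
eef_rot: [3.139, 0.001, 1.619]
wrist_force: [-0.5, 0.1, -0.0]
finger_gap: 0.3
```

Run:
```python
from h import *
from cell import read_state,camera
s=read_state();c=camera('wrist')
print(s['eef_pos'],np.degrees(s['eef_rot']),s['wrist_force'],s['clock'])
cv2.imwrite('pics/c.png',c['pixels'][:,:,::-1])
```

```text
[ 587.22961591 -123.45109846  112.05128357] [1.79852691e+02 5.14064327e-02 9.27467318e+01] [-0.5038883   0.13831843 -0.00258085] 2.7
```

View pics/c.png

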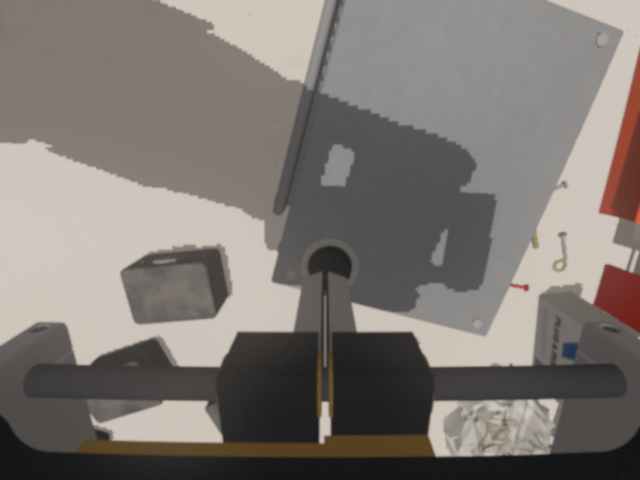

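The fingers are over the button at (330,263), so I'll press.

Emit:
servo_tool(series=[[0,0,0.8,0,0,0],[0,0,1.4,0,0,0],[0,0,1.8,0,0,0],[0,0,2.1,0,0,0],[0,0,2.4,0,0,0],[0,0,2.7,0,0,0],[0,0,2.9,0,0,0],[0,0,2.9,0,0,0],[0,0,2.9,0,0,0],[0,0,2.9,0,0,0]])

```text
clock: 3.58
eef_pos: [587.0, -122.5, 81.5]
eef_rot: [3.141, 0.0, 1.62]
wrist_force: [-2.0, -1.9, 4.1]
finger_gap: 0.5
```

Run:
```python
from h import *
from cell import read_state,camera
s=read_state();c=camera('wrist')
print(s['eef_pos'],np.degrees(s['eef_rot']),s['wrist_force'],s['clock'])
cv2.imwrite('pics/d.png',c['pixels'][:,:,::-1])
```

```text
[ 587.00160899 -122.54599819   81.4974194 ] [1.79988151e+02 1.06903229e-02 9.28090597e+01] [-2.03481342 -1.87937824  4.08742998] 3.5833
```

View pics/d.png

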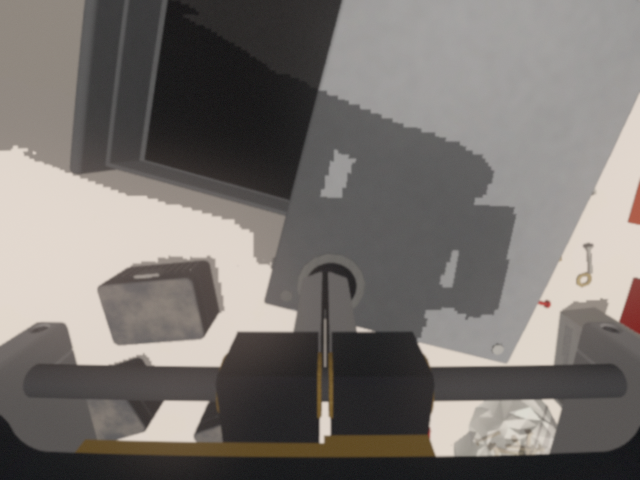

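The tray sprang out; its inside is visible in the upper left. I'll lift and move over the case.

Run:
```python
from h import *
from cell import read_state
print(rel((520,-305.5,180),114.5,read_state()))
```

```text
(array([-17.95,  -7.59,  -9.85]), array([ 0.   ,  0.   , -0.379]))
```

Emit:
servo_tool(series=[[0,0,-3,0,0,0],[0,0,-6.5,0,0,0],[-3,-1,-9.85,0,0,-0.05],[-7,-3,-9.85,0,0,-0.15],[-11,-5,-9.85,0,0,-0.25],[-15,-6,-9.85,0,0,-0.34],[-17.95,-7.59,-9.85,0,0,-0.379],[-17.95,-7.59,-9.85,0,0,-0.379],[-17.95,-7.59,-9.85,0,0,-0.379],[-17.95,-7.59,-9.85,0,0,-0.379]], gripper=9.4, grip_force=20)

```text
clock: 4.47
eef_pos: [520.1, -304.9, 179.5]
eef_rot: [3.141, -0.001, 1.998]
wrist_force: [0.0, 0.5, 0.1]
finger_gap: 63.7
```

Run:
```python
from h import *
from cell import read_state,camera
s=read_state();c=camera('wrist');t=camera('top');pickle.dump((s,c,t),open('e.pkl','wb'))
print(s['eef_pos'],np.degrees(s['eef_rot']),s['wrist_force'],s['clock'],s['qd'])
cv2.imwrite('pics/e.png',c['pixels'][:,:,::-1])
cv2.imwrite('pics/et.png',cv2.resize(t['pixels'][140:340,260:460,::-1],None,fx=3,fy=3,interpolation=cv2.INTER_CUBIC))
```

```text
[ 520.10674809 -304.93056057  179.51734265] [ 1.79987686e+02 -3.08645940e-02  1.14480649e+02] [0.0135516  0.54081839 0.11598267] 4.4667 [ 0.02771451 -0.0066607   0.00088943 -0.00124937  0.00083392  0.00058762]
```

View pics/e.png

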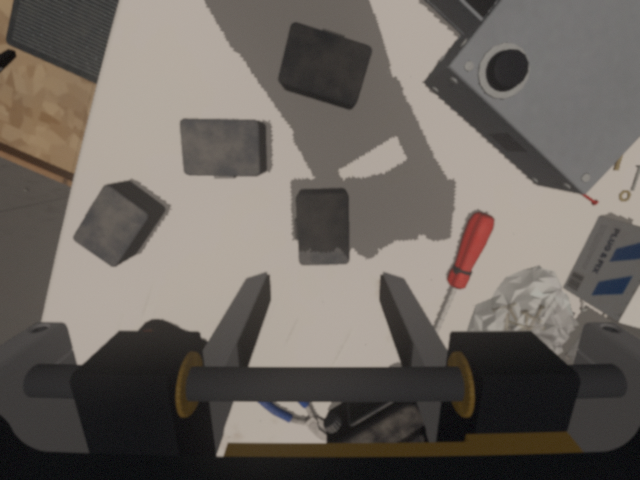

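View pics/et.png

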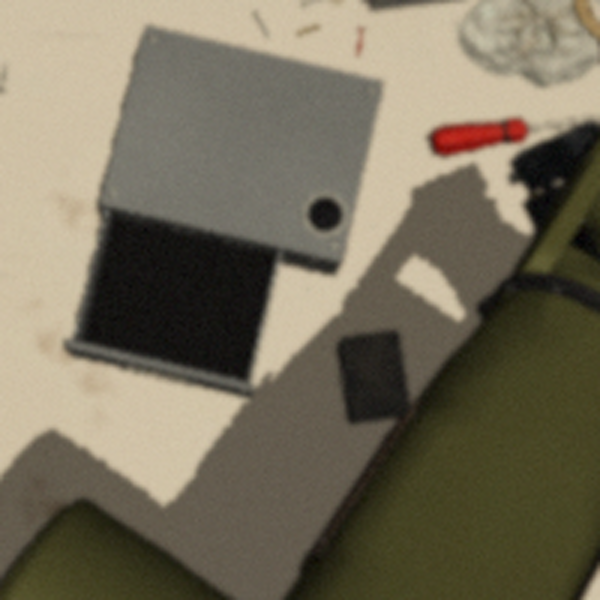

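Run:
```python
from h import *
s,c,t=pickle.load(open('e.pkl','rb'))
for p in [(298,187),(347,187),(349,264),(299,264)]: print(p,at(c,*p,38,s).round(1))
im=c['pixels'][:,:,::-1]
cv2.imwrite('pics/e1.png',cv2.convertScaleAbs(cv2.resize(im[165:285,270:380],None,fx=5,fy=5,interpolation=cv2.INTER_CUBIC),alpha=3))
print('unit')
for n,p in dict(bl=(150,25),br=(383,82),fr=(337,262),fl=(101,206)).items(): print(n,at(t,260+p[0]/3,140+p[1]/3,76).round(1))
for n,p in dict(pl=(66,345),pr=(253,388)).items(): print(n,at(t,260+p[0]/3,140+p[1]/3,74).round(1))
print('btn',at(t,260+324/3,140+213/3,90))
cv2.imwrite('pics/et1.png',cv2.convertScaleAbs(cv2.resize(t['pixels'][200:285,275:375,::-1],None,fx=7,fy=7,interpolation=cv2.INTER_CUBIC),alpha=1.6))
```

```text
(298, 187) [ 479.6 -278.4   38. ]
(347, 187) [ 522.4 -258.8   38. ]
(349, 264) [ 558.2 -328.9   38. ]
(299, 264) [ 511.6 -350.1   38. ]
unit
bl [757.4  27.9  76. ]
br [ 708.7 -174.6   76. ]
fr [ 549.9 -134.    76. ]
fl [596.2  67.6  76. ]
pl [476.5  95.1  74. ]
pr [441.7 -63.   74. ]
btn [ 589.36315335 -121.81185265   90.        ]
```

View pics/e1.png

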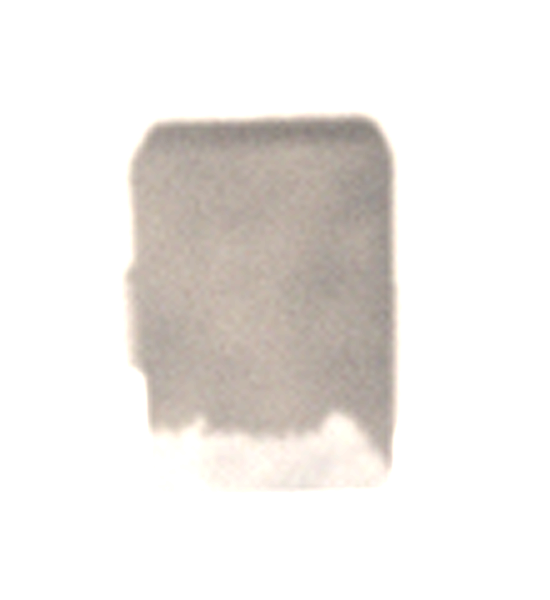

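View pics/et1.png

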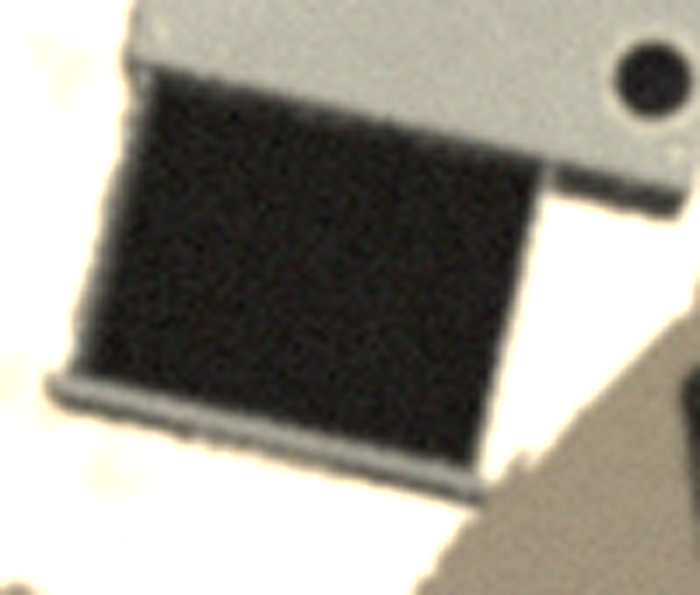

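Run:
```python
from h import *
from cell import read_state
s,c,t=pickle.load(open('e.pkl','rb'))
a=at(c,322.5,193,38,s);b=at(c,323.5,262.3,38,s);print(a,b,(a+b)/2,np.linalg.norm(a-b),np.degrees(np.arctan2(*(a-b)[1::-1])))
print(rel((519.5,-305,120),25,read_state()))
```

```text
[ 503.41264301 -273.86072847   38.        ] [ 533.65163158 -338.01037435   38.        ] [ 518.5321373  -305.93555141   38.        ] 70.91948601887489 115.23834622220672
(array([-0.03, -0.13,  5.97]), array([-0.   , -0.   ,  1.564]))
```

Emit:
servo_tool(series=[[0,0,0,0,0,0.12],[0,0,0,0,0,0.24],[0,0,0,0,0,0.36],[0,0,0,0,0,0.48],[0,0,0,0,0,0.6],[0,0,0,0,0,0.72],[0,0,0,0,0,0.84],[0,0,0,0,0,0.96],[0,0,0,0,0,1.08],[0,0,0,0,0,1.2]])

```text
clock: 5.4
eef_pos: [520.6, -304.1, 179.8]
eef_rot: [3.142, -0.0, 0.795]
wrist_force: [-0.2, 0.2, 0.5]
finger_gap: 93.9
```

Emit:
servo_tool(series=[[0,0,2,0,0,0.12],[0,0,4,0,0,0.24],[0,0,5.5,0,0,0.364],[0,0,6,0,0,0.364],[0,0,6,0,0,0.364],[0,0,6,0,0,0.364],[0,0,6,0,0,0.364],[0,0,6,0,0,0.364],[0,0,6,0,0,0.364],[0,0,6,0,0,0.364]])

```text
clock: 6.23
eef_pos: [520.1, -305.6, 120.3]
eef_rot: [3.141, -0.0, 0.436]
wrist_force: [-0.4, 0.1, 0.3]
finger_gap: 93.9
```

Run:
```python
from h import *
from cell import read_state,camera
s=read_state();c=camera('wrist');pickle.dump((s,c),open('f.pkl','wb'))
print(s['eef_pos'],np.degrees(s['eef_rot']),s['finger_gap'],s['clock'])
im=c['pixels'][:,:,::-1]
cv2.imwrite('pics/f.png',cv2.convertScaleAbs(im,alpha=1.8))
```

```text
[ 520.06603469 -305.575146    120.255742  ] [ 1.79963577e+02 -2.38138677e-02  2.49535275e+01] 93.93853486165597 6.2333
```

View pics/f.png

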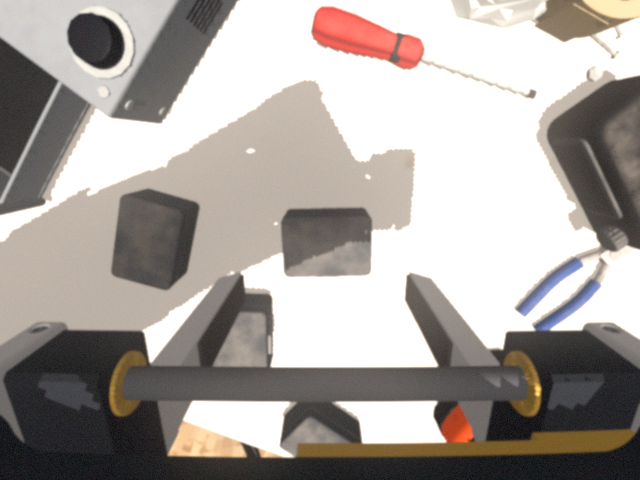

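Run:
```python
from h import *
s,c=pickle.load(open('f.pkl','rb'))
P=[at(c,u,v,38,s) for u,v in [(282.5,218),(371.5,218),(371.5,276),(285,275)]]
for p in P:print(p.round(1),(tool(s)[:3,:3].T@(p-s['eef_pos'])).round(1))
print(np.mean(P,0), np.degrees(np.arctan2(*(P[1]-P[0])[1::-1])))
```

```text
[ 526.4 -264.9   38. ] [ 22.8 -34.3  82.2]
[ 556.5 -329.6   38. ] [22.9 37.1 82.3]
[ 512.  -352.5   38. ] [-27.2  39.1  82.3]
[ 482. -286.   38.] [-26.3 -33.9  82.2]
[ 519.21866445 -308.25112781   38.        ] -65.03008648118391
```

Emit:
servo_tool(series=[[-0.15,0.15,2,0,0,0],[-0.15,0.15,4.5,0,0,0],[-0.15,0.15,6.5,0,0,0],[-0.15,0.15,8,0,0,0],[-0.15,0.15,9,0,0,0],[-0.15,0.15,9.8,0,0,0],[-0.15,0.15,10.5,0,0,0],[-0.15,0.15,11,0,0,0],[-0.15,0.15,11.3,0,0,0],[-0.15,0.15,11.3,0,0,0]])

```text
clock: 7.12
eef_pos: [519.2, -307.4, 6.5]
eef_rot: [-3.141, 0.0, 0.435]
wrist_force: [-0.4, -0.0, 0.2]
finger_gap: 94.2
```

Emit:
servo_tool(series=[[0,0,0,0,0,0],[0,0,0,0,0,0],[0,0,0,0,0,0],[0,0,0,0,0,0],[0,0,0,0,0,0],[0,0,0,0,0,0],[0,0,0,0,0,0],[0,0,0,0,0,0],[0,0,0,0,0,0],[0,0,0,0,0,0]], gripper=6.5, grip_force=20)

```text
clock: 7.95
eef_pos: [519.4, -307.6, 7.2]
eef_rot: [3.141, -0.0, 0.435]
wrist_force: [-0.6, 1.1, 5.5]
finger_gap: 73.9
```

Gripped at 73.9 mm, which matches the case length. Lifting.

Emit:
servo_tool(series=[[0,0,-0.5,0,0,0],[0,0,-1.5,0,0,0],[0,0,-3,0,0,0],[0,0,-5,0,0,0],[0,0,-8,0,0,0],[0,0,-11,0,0,0],[0,0,-14,0,0,0],[0,0,-16,0,0,0],[0,0,-17,0,0,0],[0,0,-17,0,0,0]], gripper=6.5)

```text
clock: 8.78
eef_pos: [519.8, -307.8, 179.2]
eef_rot: [3.139, -0.002, 0.435]
wrist_force: [0.8, -0.3, -2.3]
finger_gap: 74.1
```

Run:
```python
from h import *
from cell import read_state,camera
s=read_state()
print(s['eef_pos'],np.degrees(s['eef_rot']),s['finger_gap'],s['clock'],s['wrist_force'])
# tray_in estimate from top view: panel corners
pl=np.array([476.5,95.1]);pr=np.array([441.7,-63.])
y=(pl-pr)/np.linalg.norm(pl-pr);x=np.array([y[1],-y[0]])
m=(pl+pr)/2;print('mid',m,'yaw',np.degrees(np.arctan2(x[1],x[0])),'tray_in',m+x*(7+61))
print(rel((450,-60,200),-13,s))
```

```text
[ 519.7541904  -307.8166248   179.20747239] [ 1.79824087e+02 -1.09577949e-01  2.49116997e+01] 74.1061242160487 8.7833 [ 0.79472318 -0.29379727 -2.33692902]
mid [459.1   16.05] yaw -12.413640468248632 tray_in [525.51023673   1.43218698]
(array([  4.12, -25.41,  -2.15]), array([ 0.002, -0.003,  0.662]))
```

Run:
```python
from h import *
from cell import read_state
print(rel((420,-5,200),-12.8,read_state()))
```

```text
(array([  3.71, -31.66,  -2.17]), array([ 0.002, -0.003,  0.658]))
```

Emit:
servo_tool(series=[[0.2,-2,-1,0,0,0.05],[0.7,-5,-2.1,0,0,0.12],[1.2,-9,-2.1,0,0,0.22],[1.6,-13,-2.1,0,0,0.32],[2.1,-17,-2.1,0,0,0.42],[2.5,-21,-2.1,0,0,0.5],[2.9,-25,-2.1,0,0,0.58],[3.3,-28.5,-2.1,0,0,0.63],[3.6,-31,-2.1,0,0,0.658],[3.7,-31.7,-2.1,0,0,0.658]])

```text
clock: 9.62
eef_pos: [417.5, -1.7, 196.5]
eef_rot: [-3.141, 0.002, -0.223]
wrist_force: [0.0, -0.3, -2.0]
finger_gap: 74.0
```

Emit:
servo_tool(series=[[0,0,0,0,0,0],[0,0,0,0,0,0],[0,0,0,0,0,0],[0,0,0,0,0,0],[0,0,0,0,0,0],[0,0,0,0,0,0],[0,0,0,0,0,0],[0,0,0,0,0,0],[0,0,0,0,0,0],[0,0,0,0,0,0]])

```text
clock: 10.45
eef_pos: [419.2, -4.4, 197.8]
eef_rot: [-3.142, -0.0, -0.223]
wrist_force: [-0.4, 0.3, -1.8]
finger_gap: 74.0
```

Run:
```python
from h import *
from cell import read_state,camera
s=read_state();c=camera('wrist');pickle.dump((s,c),open('g.pkl','wb'))
print(s['eef_pos'],np.degrees(s['eef_rot']),s['finger_gap'],s['clock'],s['wrist_force'])
im=c['pixels'][:,:,::-1]
cv2.imwrite('pics/g.png',cv2.convertScaleAbs(im,alpha=1.6))
```

```text
[419.23190869  -4.38263329 197.76215893] [-1.79999116e+02 -9.51333134e-04 -1.27866888e+01] 74.0062443203752 10.45 [-0.43998039  0.29965733 -1.82104535]
```

View pics/g.png

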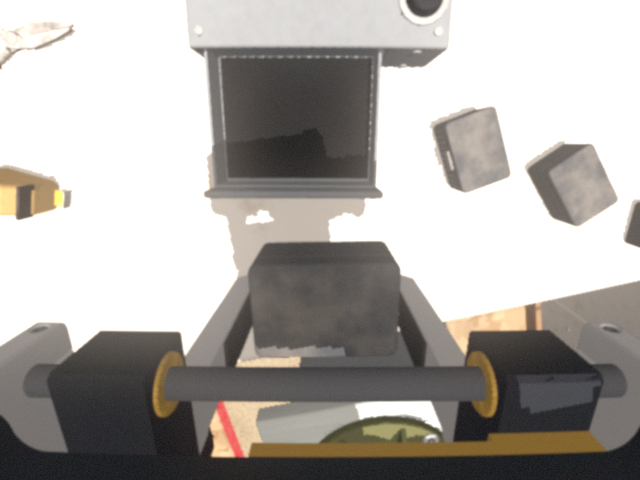

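Run:
```python
from h import *
s,c=pickle.load(open('g.pkl','rb'))
im=c['pixels'][:,:,::-1]
cv2.imwrite('pics/g1.png',cv2.convertScaleAbs(cv2.resize(im[40:205,195:395],None,fx=4,fy=3.6,interpolation=cv2.INTER_CUBIC),alpha=2.2))
```

```text
(no output)
```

View pics/g1.png

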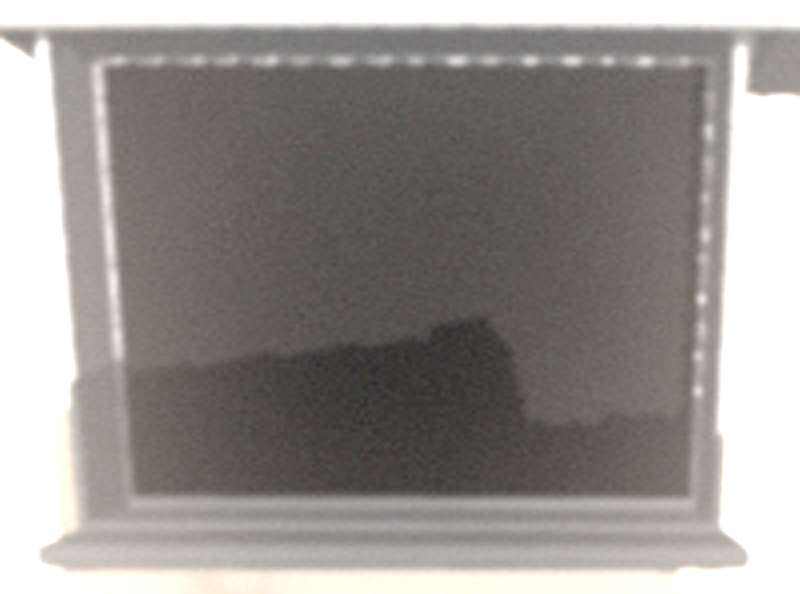

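Run:
```python
from h import *
from cell import read_state
s,c=pickle.load(open('g.pkl','rb'))
f=lambda u,v,z: at(c,195+u/4,40+v/3.6,z,s)
P=[f(u,v,16) for u,v in [(105,62),(708,62),(693,500),(130,500)]]
for p in P: print(p.round(1))
print([np.linalg.norm(P[i]-P[(i+1)%4]).round(1) for i in range(4)])
m=np.mean(P,0);print('center',m)
yx=P[0]-P[1]+P[3]-P[2];print('y dir',np.degrees(np.arctan2(yx[1],yx[0]))-90)
xx=P[0]-P[3]+P[1]-P[2];print('x dir',np.degrees(np.arctan2(xx[1],xx[0])))
a,b=f(42,553,74),f(747,553,74);print('panel',a,b,np.linalg.norm(a-b),(a+b)/2)
a,b=f(42,545,74),f(747,545,74);print('panel',a,b,np.linalg.norm(a-b),(a+b)/2)
a,b=f(50,32,76),f(735,28,76);print('front edge',a,b)
```

```text
[600.6  59.1  16. ]
[567.4 -85.6  16. ]
[451.4 -59.6  16. ]
[485.   87.9  16. ]
[np.float64(148.4), np.float64(118.9), np.float64(151.2), np.float64(119.1)]
center [5.26105041e+02 4.72776692e-01 1.60000000e+01]
y dir -12.859847994011432
x dir -13.316523382617039
panel [478.76741293  93.97140182  74.        ] [443.06936267 -62.9867873   74.        ] 160.96653045396246 [460.9183878   15.49230726  74.        ]
panel [480.70655513  93.33250862  74.        ] [445.06733798 -63.34360232  74.        ] 160.67842897405606 [462.88694656  14.99445315  74.        ]
front edge [592.05503635  54.86821421  76.        ] [561.5580994  -81.63360267  76.        ]
```

Tray floor centre comes out at (526, 0.5) with yaw −13°, and the top and wrist views agree. I'll move over it.

Run:
```python
from h import *
from cell import read_state
print(rel((523,1.5,130),-13,read_state()))
```

```text
(array([ 9.99, -2.87,  6.78]), array([-0.   , -0.   ,  0.004]))
```

Emit:
servo_tool(series=[[1.5,-0.4,0,0,0,0],[3.5,-1,0,0,0,0],[5.5,-1.6,1,0,0,0],[7.5,-2.2,2,0,0,0],[9,-2.6,3,0,0,0],[9.7,-2.8,4,0,0,0],[10,-2.9,5,0,0,0],[10,-2.9,6,0,0,0],[10,-2.9,6.8,0,0,0],[10,-2.9,6.8,0,0,0]])

```text
clock: 11.33
eef_pos: [522.0, 1.8, 128.1]
eef_rot: [3.141, 0.002, -0.223]
wrist_force: [-0.7, -0.8, -1.2]
finger_gap: 73.8
```

Emit:
servo_tool(series=[[0,0,1,0,0,0],[0,0,2.5,0,0,0],[0,0,3.5,0,0,0],[0,0,4.5,0,0,0],[0,0,5,0,0,0],[0,0,5.4,0,0,0],[0,0,5.4,0,0,0],[0,0,5.4,0,0,0],[0,0,5.4,0,0,0],[0,0,5.4,0,0,0]])

```text
clock: 12.17
eef_pos: [523.5, 1.8, 76.3]
eef_rot: [-3.141, -0.001, -0.223]
wrist_force: [-0.1, -0.4, -2.0]
finger_gap: 73.9
```

Run:
```python
from h import *
from cell import read_state,camera
s=read_state();c=camera('wrist')
print(s['eef_pos'],np.degrees(s['eef_rot']),s['finger_gap'],s['clock'],s['wrist_force'])
im=c['pixels'][:,:,::-1]
cv2.imwrite('pics/i.png',cv2.convertScaleAbs(im,alpha=2.2))
```

```text
[523.45086412   1.7575958   76.26310666] [-1.79989785e+02 -5.02256396e-02 -1.27877330e+01] 73.86085392413268 12.1667 [-0.06944471 -0.42522074 -1.98018993]
```

View pics/i.png

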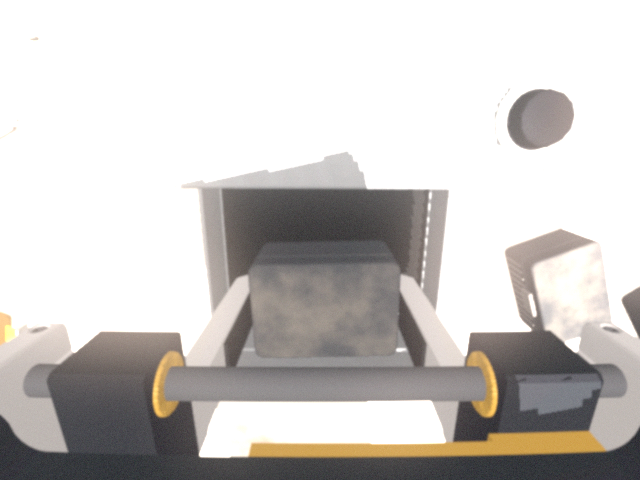

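Case is centred between the tray walls (about 210 and 440 px). Lowering.

Emit:
servo_tool(series=[[0,0,1,0,0,0],[0,0,2,0,0,0],[0,0,3,0,0,0],[0,0,3.8,0,0,0],[0,0,4.3,0,0,0],[0,0,4.7,0,0,0],[0,0,5,0,0,0],[0,0,5.1,0,0,0],[0,0,5.1,0,0,0],[0,0,5.1,0,0,0]])

```text
clock: 13.05
eef_pos: [523.4, 1.8, 25.0]
eef_rot: [-3.142, -0.0, -0.223]
wrist_force: [0.2, -0.2, -2.3]
finger_gap: 73.9
```

Emit:
servo_tool(series=[[0,0,0.05,0,0,0],[0,0,0.1,0,0,0],[0,0,0.15,0,0,0],[0,0,0.2,0,0,0],[0,0,0.2,0,0,0],[0,0,0.2,0,0,0],[0,0,0.2,0,0,0],[0,0,0.2,0,0,0],[0,0,0.2,0,0,0],[0,0,0.2,0,0,0]])

```text
clock: 13.88
eef_pos: [523.4, 1.7, 23.1]
eef_rot: [-3.142, -0.001, -0.223]
wrist_force: [-1.1, 0.3, 5.1]
finger_gap: 74.2
```

The force went from −2 N to +5 N, so the case is on the floor. Releasing.

Emit:
servo_tool(series=[[0,0,0,0,0,0],[0,0,0,0,0,0],[0,0,0,0,0,0],[0,0,0,0,0,0],[0,0,0,0,0,0],[0,0,0,0,0,0],[0,0,0,0,0,0],[0,0,0,0,0,0],[0,0,0,0,0,0],[0,0,0,0,0,0]], gripper=8.6)

```text
clock: 14.72
eef_pos: [523.2, 1.8, 22.7]
eef_rot: [-3.142, 0.0, -0.223]
wrist_force: [-0.5, -0.5, 0.1]
finger_gap: 85.7
```

Emit:
servo_tool(series=[[0,0,-0.5,0,0,0],[0,0,-1.5,0,0,0],[0,0,-3,0,0,0],[0,0,-5,0,0,0],[0,0,-8,0,0,0],[0,0,-11,0,0,0],[0,0,-14,0,0,0],[0,0,-15,0,0,0],[0,0,-15,0,0,0],[0,0,-15,0,0,0]])

```text
clock: 15.55
eef_pos: [523.0, 1.8, 172.6]
eef_rot: [-3.142, -0.0, -0.223]
wrist_force: [0.6, -0.2, -0.2]
finger_gap: 86.1
```

Run:
```python
from h import *
from cell import read_state,camera
s=read_state();c=camera('wrist')
print(s['eef_pos'],np.degrees(s['eef_rot']),s['finger_gap'],s['clock'],s['wrist_force'])
im=c['pixels'][:,:,::-1]
cv2.imwrite('pics/j.png',cv2.convertScaleAbs(im,alpha=2))
# push-start pose: face outer centre
x=np.array([np.cos(np.radians(-13)),np.sin(np.radians(-13))])
f=np.array([526,.5])-68*x
print('face',f)
for d in(-50,-30): print(d,f+d*x)
print(rel((*(f-60*x),173),-13,s))
```

```text
[522.99062174   1.78252077 172.6184112 ] [-1.79996719e+02 -1.76495181e-02 -1.27883920e+01] 86.07356765344468 15.55 [ 0.59996525 -0.24509658 -0.18420489]
face [459.74283559  15.7966717 ]
-50 [411.02433236  27.04422441]
-30 [430.51173365  22.54520333]
(array([-1.248e+01,  1.000e-02, -4.000e-02]), array([-0.   , -0.   ,  0.004]))
```

View pics/j.png

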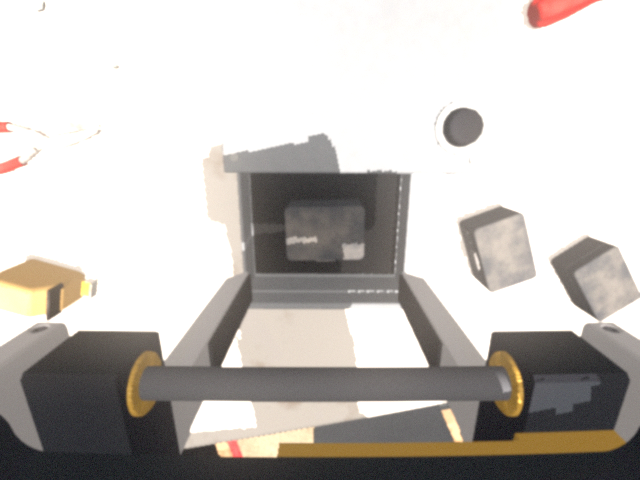

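The case lies flat in the tray at (325,230). I'll back off in front of the panel, shut the fingers and lower.

Emit:
servo_tool(series=[[-2,0,0,0,0,0],[-5,0,0,0,0,0],[-8,0,0,0,0,0],[-11,0,0,0,0,0],[-12.5,0,0,0,0,0],[-12.5,0,0,0,0,0],[-12.5,0,0,0,0,0],[-12.5,0,0,0,0,0],[-12.5,0,0,0,0,0],[-12.5,0,0,0,0,0]], gripper=0)

```text
clock: 16.43
eef_pos: [401.7, 29.2, 172.3]
eef_rot: [3.141, 0.001, -0.224]
wrist_force: [0.0, 1.2, 0.3]
finger_gap: 23.1
```

Emit:
servo_tool(series=[[0,0,2,0,0,0],[0,0,4,0,0,0],[0,0,6.5,0,0,0],[0,0,9,0,0,0],[0,0,11,0,0,0],[0,0,12.1,0,0,0],[0,0,12.1,0,0,0],[0,0,12.1,0,0,0],[0,0,12.1,0,0,0],[0,0,12.1,0,0,0]])

```text
clock: 17.27
eef_pos: [401.9, 29.4, 52.6]
eef_rot: [-3.141, -0.001, -0.223]
wrist_force: [0.4, -0.1, -0.0]
finger_gap: 0.8
```

Run:
```python
from h import *
from cell import read_state,camera
s=read_state();c=camera('wrist')
print(s['eef_pos'],np.degrees(s['eef_rot']),s['finger_gap'],s['clock'],s['wrist_force'])
im=c['pixels'][:,:,::-1]
cv2.imwrite('pics/k.png',cv2.convertScaleAbs(im,alpha=1.5))
```

```text
[401.90046479  29.40743081  52.57847712] [-1.79982914e+02 -8.36338113e-02 -1.27897488e+01] 0.7567840767139759 17.2667 [ 0.38948473 -0.08640435 -0.001     ]
```

View pics/k.png

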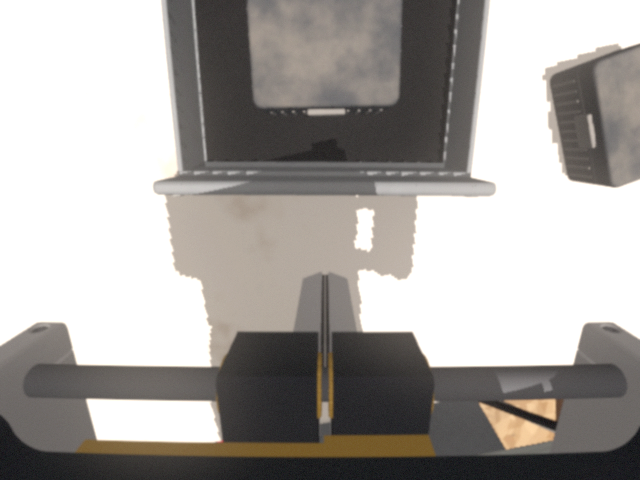

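The fingers face the panel centre at (325,188), and the case sits inside the tray. Pushing.

Emit:
servo_tool(series=[[1.5,0,0,0,0,0],[3,0,0,0,0,0],[4.2,0,0,0,0,0],[4.7,0,0,0,0,0],[5.2,0,0,0,0,0],[5.8,0,0,0,0,0],[6.5,0,0,0,0,0],[7.3,0,0,0,0,0],[8.2,0,0,0,0,0],[9,0,0,0,0,0]])

```text
clock: 18.15
eef_pos: [489.7, 9.3, 51.8]
eef_rot: [3.141, 0.0, -0.223]
wrist_force: [-5.3, -1.0, 3.9]
finger_gap: 0.5
```

Emit:
servo_tool(series=[[0.8,0,0,0,0,0],[1.6,0,0,0,0,0],[2.4,0,0,0,0,0],[3.2,0,0,0,0,0],[4,0,0,0,0,0],[4.8,0,0,0,0,0],[5.4,0,0,0,0,0],[5.8,0,0,0,0,0],[6,0,0,0,0,0],[6,0,0,0,0,0]])

```text
clock: 18.98
eef_pos: [547.7, -4.0, 51.6]
eef_rot: [3.141, 0.001, -0.223]
wrist_force: [-7.2, -0.6, 5.3]
finger_gap: 0.3
```

Run:
```python
from h import *
from cell import read_state,camera
s=read_state();c=camera('wrist')
print(s['eef_pos'],np.degrees(s['eef_rot']),s['finger_gap'],s['clock'],s['wrist_force'])
im=c['pixels'][:,:,::-1]
cv2.imwrite('pics/l.png',cv2.convertScaleAbs(im,alpha=1.5))
```

```text
[547.68015895  -4.02083932  51.59156745] [ 1.79979883e+02  8.25507639e-02 -1.27971668e+01] 0.28607611873546257 18.9833 [-7.22647083 -0.57176994  5.2686881 ]
```

View pics/l.png

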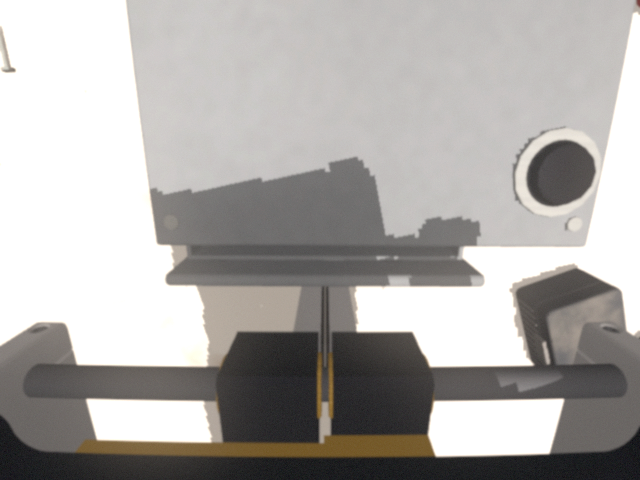

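Emit:
servo_tool(series=[[0.3,0,0,0,0,0],[0.6,0,0,0,0,0],[0.9,0,0,0,0,0],[1.1,0,0,0,0,0],[1.2,0,0,0,0,0],[1.3,0,0,0,0,0],[1.4,0,0,0,0,0],[1.5,0,0,0,0,0],[1.5,0,0,0,0,0],[1.5,0,0,0,0,0]])

```text
clock: 19.87
eef_pos: [562.1, -7.3, 51.6]
eef_rot: [3.141, 0.001, -0.223]
wrist_force: [-7.7, -0.8, 4.6]
finger_gap: 0.5
```

Run:
```python
from h import *
from cell import read_state,camera
s=read_state();c=camera('wrist')
print(s['eef_pos'],s['finger_gap'],s['clock'],s['wrist_force'])
im=c['pixels'][:,:,::-1]
cv2.imwrite('pics/m.png',cv2.convertScaleAbs(im,alpha=1.5))
```

```text
[562.13450162  -7.32712941  51.56927325] 0.4601710055704723 19.8667 [-7.6734838  -0.76131295  4.5635798 ]
```

View pics/m.png

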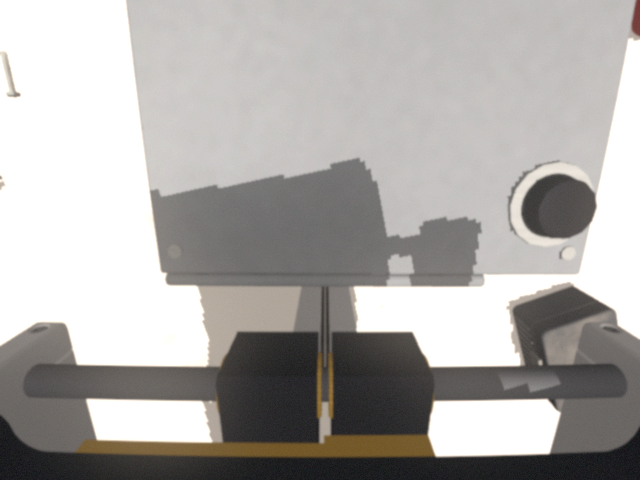

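Emit:
servo_tool(series=[[0.05,0,0,0,0,0],[0.1,0,0,0,0,0],[0.15,0,0,0,0,0],[0.2,0,0,0,0,0],[0.25,0,0,0,0,0],[0.3,0,0,0,0,0],[0.3,0,0,0,0,0],[0.3,0,0,0,0,0],[0.3,0,0,0,0,0],[0.3,0,0,0,0,0]])

```text
clock: 20.75
eef_pos: [563.3, -7.6, 51.6]
eef_rot: [3.141, 0.006, -0.223]
wrist_force: [-22.6, 1.7, 15.5]
finger_gap: 0.4
```

The force rose to 22 N with only 1.2 of 3 mm moved, so the tray is at its stop. Backing off to check that it latched.

Emit:
servo_tool(series=[[-0.1,0,0,0,0,0],[-0.3,0,0,0,0,0],[-0.8,0,0,0,0,0],[-2,0,0,0,0,0],[-4,0,0,0,0,0],[-6,0,0,0,0,0],[-8,0,0,0,0,0],[-10,0,0,0,0,0],[-10,0,0,0,0,0],[-10,0,0,0,0,0]])

```text
clock: 21.58
eef_pos: [468.2, 14.4, 52.1]
eef_rot: [-3.141, -0.001, -0.223]
wrist_force: [0.3, -0.0, -0.9]
finger_gap: 0.6
```

Emit:
servo_tool(series=[[0,0,-2,0,0,0],[0,0,-5,0,0,0],[0,0,-8,0,0,0],[0,0,-12,0,0,0],[0,0,-15,0,0,0],[0,0,-15,0,0,0],[0,0,-15,0,0,0],[0,0,-15,0,0,0],[0,0,-15,0,0,0],[0,0,-15,0,0,0]])

```text
clock: 22.42
eef_pos: [467.4, 14.3, 200.6]
eef_rot: [3.141, 0.002, -0.223]
wrist_force: [-0.3, 0.4, 0.2]
finger_gap: 0.4
```

Run:
```python
from h import *
from cell import read_state,camera
s=read_state();c=camera('wrist');t=camera('top')
print(s['eef_pos'],s['finger_gap'],s['clock'],s['wrist_force'])
cv2.imwrite('pics/n.png',cv2.convertScaleAbs(c['pixels'][:,:,::-1],alpha=1.3))
cv2.imwrite('pics/nt.png',t['pixels'][:,:,::-1])
```

```text
[467.41579699  14.3407905  200.56358052] 0.4136453929195201 22.4167 [-0.30862673  0.43564691  0.18089756]
```

View pics/n.png

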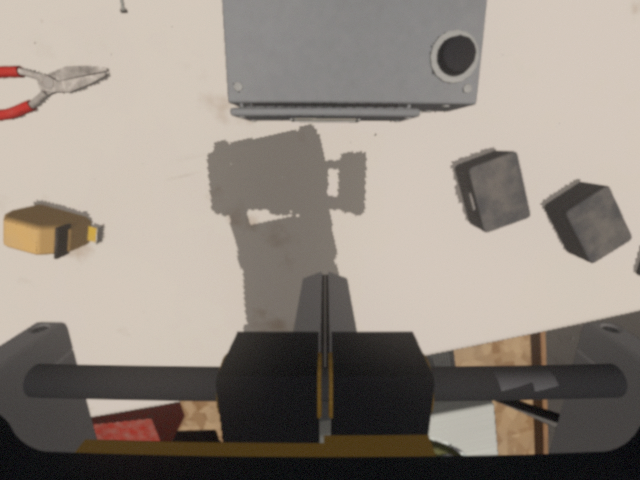

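View pics/nt.png

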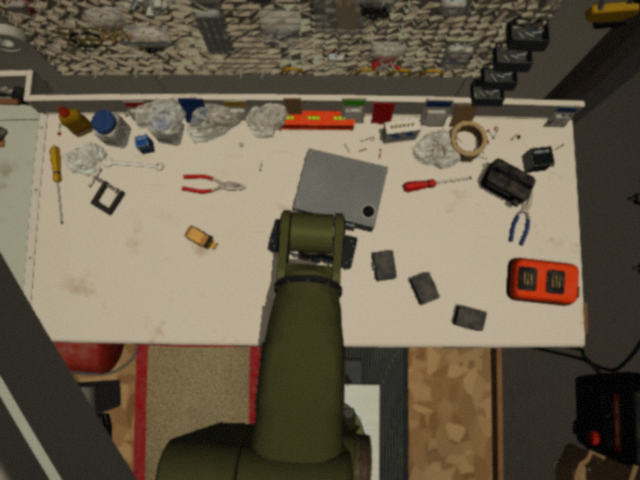

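The tray stayed shut for more than 1 s after I backed off. The button is up, the other three cases and the bystanders are where they were, and the arm is clear.

```bash
python3 -c "
from cell import sign_off
print(sign_off())"
```

```text
the job is handed in; nothing more can be done
None
```

The bit case is put away in the drawer unit, the tray is shut, and the job was handed in at about 22.5 s.

- **Right case:** I took the one at 602 mm from the base. The three look-alikes lie at about 480 to 510 mm.
- **Button and tray:** Pressing the release sprang the tray out.
- **Grasp and placing:** I gripped the case by its two short ends to stay off the clasp. It was lowered until the wrist force showed it resting on the tray floor, then released. A picture afterwards showed it lying flat inside.
- **Shutting:** I pushed the panel to its stop, where the force rose to about 22 N. That is above the 15 N the latch needs but well under the limits.

**Last checks:** After I backed off, the tray stayed shut for over 1 s, the button was up and the wrist force was near zero. The top and wrist pictures show the three look-alikes and the other things where they were. The latch was judged only by the tray staying shut and the button being up. I couldn't see the case once the tray was shut. No check failed. The camera measurements disagreed by a few millimetres, and early estimates of the unit's yaw ran from −9° to −14° before I settled on −13°.

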